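Scrub out the toothbrush holder

ROBOT

A 6-joint arm with a two-finger parallel gripper is mounted at the origin on the work surface. World frame = base frame: x ahead of the robot, y to its left, z up, the work surface at z = 0. Lengths are in m, angles in rad, forces in N, time in s.
With the tool pointing down it reaches from about 0.325 to 1 m from the base axis. Payload 5.1 kg.
Tool frame: the origin (TCP) lies on the centre line of the jaws, within the pads' length; the fingertips stand 14 mm ahead of it and the grasp point (between the pads) lies 5 mm behind it; z points along the fingers, y is the direction in which the jaws open and shut (so a half turn about z gives the same grasp; the last joint's range is limited). The gripper opens to 85 mm and grips with 20 to 120 N. Pads are 22 mm wide; open, the fingers measure 114 mm over their backs; the gripper's body (76 mm by 85 mm) begins 54 mm behind the grasp point. The pads swing forward as they close: fully open they stand 13 mm farther back than shut.
Start: joints at [-1.242, 0.124, 1.65, -0, 1.367, -0.083], TCP at [0.26, -0.596, 0.245] pointing down, gripper open.
Joint ranges: [-2.61, 2.61], [-1.02, 2.33], [0.03, 2.71], [-1.35, 4.49], [0.32, 2.68], [-2.91, 2.91]. Speed limits (rad/s): [2.57, 2.57, 3.14, 3.14, 3.14, 3.14].

INTERFACE

Orientations are given as a unit quaternion [x, y, z, w].
In Python, from workcell import r gives the robot as it stands.
- The arm moves only by the shell command python3 -m creep 'ROWS' [FORCE]. ROWS is JSON, a list of rows, each an object of numbers: "jaw": the closure, from -1 (fully open) to 1 (shut), so that 0 is half open; "x", "y", "z": the shift along the tool's x, y, z in cm; "spin": the turn about the tool's z in degrees. A call has 1 to 12 rows; each row shifts and turns the commanded pose from where the row before left it, along the tool's axes as they then stand; what a row does not reach is not made up. A row lasts 1/10 s, in which the tool goes at most 50 mm and 8.59 degrees, less where a joint would pass 70% of its speed; a pose out of reach is approached as far as the arm can. A call with a gripper value outside its range is refused whole. The fingers move at their own pace and stop on an object; FORCE is the grip in N (left out, the last holds). Time passes only in rows, so rows that do not move let the fingers close. It gives the time, the measured TCP pose, the force and the opening at its end, in the units of the state.
- r.sense(): the state, without advancing time (a new reading comes with each control period).
- r.snapshot(name): name is "scene" or "top" or "wrist"; returns the picture (420x560x3 uint8, blue, green, red); there is no depth.
- r.get_calibration(name): a dict with "fx", "fy", "cx", "cy" (pixels), "rvec" (rotation vector, rad) and "tvec" (3), from world to camera coordinates, as OpenCV has them; the wrist camera has in their place "T_tool_cam" (4x4, takes a point from camera to tool coordinates, whose origin is the TCP and whose axes are the flange's). Camera axes: x right, y down, z forward; pixel columns grow to the right and rows downward; lengths in m; the calibration is good to about 2 mm. A picture is of the moment at which its call begins: read the wrist's pose just before it. get_calibration takes no time and is no camera call.
- r.sign_off(): hands the job in, once; it reports no verdict.
Trained networks look in the newest picture that a camera, given by its name, has taken for a name from the list of things; names that differ only in an ending like _2 or _b are one class to them, and where a whole thing is asked for, a point or a joint stands for the part that bears it (a point fixed in the world has none). Each returns a list of dicts, best first, with "p" (0 to 1); they miss things now and then, are a little off and sometimes report something else, mostly with a low value. They report only what shows in the picture. A call takes as long as a camera call. They do not tell look-alikes from the thing itself.
- r.regions_of(camera, thing): "region" (420x560 bool, what is visible of it) and "rect" ([left, top, right, bottom] in pixels, round what is visible of it).
The state is a dict: "time": time; "q": joint angles; "qvel": joint speeds; "joint_torque": joint torques, N m; "ee_pos": TCP position; "orientation": TCP orientation; "contact_force": force on the tool from outside, world axes, zero at the start; "wrist_torque": the same for the moment, N m; "finger_gap": finger opening in m.
Only numpy, scipy, OpenCV 4.12 (cv2) and the standard library are available. Lean on these libraries where they do the work, as an engineer would, in place of code of your own. Each camera call takes 0.05 s, during which the arm holds its last target. There are 200 camera calls.

TASK

Lift the steel cover plate off the dark toothbrush holder and lay it flat, knob up, on the middle of the grey stone slab. Then take the long brush that stands in the small round dish, scrub the holder's well with at least three full strokes, each right down to the bottom and back up nearly to the rim, and stand the brush upright in its dish again. Do not drop the plate or the brush, do not tip the holder or push it out of its place, and leave the dispenser, the electric toothbrush and the tumbler alone.

Things in the scene. Friction and masses are not known exactly. Their poses are not given: they have to be found in the camera images.
- holder: toothbrush holder: loose dark stoneware block, 76 (x) x 128 (y) x 110 mm high, 0.95 kg. Origin at the centre of its underside, z up. In its middle a square well 60 x 60 mm, 104 mm deep, open at the top; walls 8 mm thick on the x sides, 34 mm on the y sides. Two upright steel pins, 8 mm across and 10 mm high, stand on the rim at y = +50 and -50 mm
- holder_well (a point): centre of the floor of the holder's well, 6 mm above the holder's underside (104 mm below the rim); axes as the holder's
- cover: loose steel cover plate, 80 (x) x 132 (y) x 4 mm, 0.16 kg, resting at first on the holder's rim, axes along the holder's. Origin at the centre of its underside, z up. 12 mm holes at y = +50 and -50 mm sit loosely over the pins, which stand 6 mm above the plate; 14 mm toothbrush holes at y = +22 and -22 mm. In the middle a round steel knob, 22 mm across, 36 mm high above the plate
- cover_knob (a point): centre of the top of the cover's knob, 40 mm above the cover's underside
- brush: long brush, 200 mm, about 0.09 kg, standing on its tip in the dish. Origin at the centre of the tip's flat underside, z along the brush to the handle's end. From the tip up: white foot disc 40 mm across, 10 mm thick; bristle head 54 mm across to 90 mm (soft, does not push back; stiff core 30 mm across); collar 26 mm across to 102 mm; round white handle 18 mm across to 200 mm
- brush_grip (a point): point on the brush's axis in the handle, 160 mm above the tip's underside: a good place to grip
- dish: round dark dish fixed to the counter, 22 mm high, 110 mm across the rim, about 94 mm across its flat inner floor, which is 6 mm above the underside. Origin at the centre of its underside
- slab: grey stone slab fixed on the counter, 170 (x) x 160 (y) x 8 mm. Origin at the centre of its underside; its top is 8 mm up
- dispenser: dark soap dispenser with a steel pump, 70 mm across, 172 mm high, loose; origin at the centre of its underside. Bystander
- toothbrush: white electric toothbrush standing on its foot, 48 mm across, about 210 mm high, loose; origin at the centre of its underside. Bystander
- tumbler: glass tumbler, 76 mm across the rim, 95 mm high, loose; origin at the centre of its underside. Bystander
Mind the look-alikes: they are no part of the job. What is shaped like the brush but red is not meant.

How it is judged:
On the way, in this order (a step that is already met when the one before it is completed fails the run):
1. the cover plate lies flat on the stone slab, knob up, let go (horizontal distance between cover and slab below 0.05 m and z of cover in the frame of slab below 0.013 m and angle between cover's own z axis and vertical below 0.1 rad and linear speed of cover below 0.03 m/s and contact force between the fingers and cover below 0.1 N), for 0.2 s.
2. first stroke: the brush's tip is at the bottom of the well (within 20 mm of its floor) (horizontal distance between brush and holder_well below 0.03 m and z of brush in the frame of holder_well below 0.02 m), for 0.05 s.
3. first stroke: the brush's tip is drawn up again, more than 75 mm above the well's floor, over or in the well (horizontal distance between brush and holder_well below 0.03 m and z of brush in the frame of holder_well above 0.075 m), for 0.05 s.
4. second stroke: the brush's tip is at the bottom of the well (within 20 mm of its floor) (all of step 2), for 0.05 s.
5. second stroke: the brush's tip is drawn up again, more than 75 mm above the well's floor, over or in the well (all of step 3), for 0.05 s.
6. third stroke: the brush's tip is at the bottom of the well (within 20 mm of its floor) (all of step 4), for 0.05 s.
7. third stroke: the brush's tip is drawn up again, more than 75 mm above the well's floor, over or in the well (all of step 5), for 0.05 s.
At the end, for the whole second after the job is handed in: The cover lies still and flat on the stone slab, knob up, its centre within 50 mm of the slab's; the brush stands still and upright (within 0.15 rad) on the dish's floor, its tip within 35 mm of the dish's centre; the holder stands upright within 40 mm of where it was (all of step 1 and horizontal distance between brush and dish below 0.035 m and z of brush in the frame of dish below 0.012 m and angle between brush's own z axis and vertical below 0.15 rad and linear speed of brush below 0.03 m/s and angle between holder's own z axis and vertical below 0.1 rad and distance of holder from where it was at the start of the episode below 0.04 m); the robot touches nothing.
It fails at once if the holder is tipped (over 0.25 rad) or pushed more than 40 mm out of its place (angle between holder's own z axis and vertical above 0.25 rad or distance of holder from where it was at the start of the episode above 0.04 m).
It fails at once if the cover is dropped (falls freely faster than 0.7 m/s, about 25 mm) (contact force between the fingers and cover below 0.05 N and linear speed of cover above 0.7 m/s).
It fails at once if the brush is dropped (falls freely faster than 0.7 m/s, about 25 mm) (contact force between the fingers and brush below 0.05 N and linear speed of brush above 0.7 m/s).
It fails at once if the dispenser, the electric toothbrush or the tumbler is moved more than 30 mm or tipped (distance of any of dispenser, toothbrush, tumbler from where it was at the start of the episode above 0.03 m or angle between any of dispenser, toothbrush, tumbler's own z axis and vertical above 0.3 rad).
It also fails if it takes over 72 s, if anything falls off the work surface, if the arm or the gripper's body presses on something with over 40 N, if the wrist force passes 120 N, or if a joint passes its speed limit or range.

## Working session

There is one attempt and no reset: what is moved stays moved. The work goes in short steps, Python scripts to look and compute and a shell command to move; the robot and the scene stay as the last step left them, time stands still between calls to the robot, and variables do not carry over. Pictures are saved under pics/ and viewed, about 8 in all and at most 12, crops included, and the job is handed in when it is done.

```bash
ls; mkdir -p pics; python3 - <<'E'
from workcell import r
import cv2,numpy as np
s=r.sense();print(s)
a=r.snapshot("scene");b=r.snapshot("top")
cv2.imwrite("pics/scene.png",a);cv2.imwrite("pics/top.png",b)
for c in("scene","top","wrist"):print(c,r.get_calibration(c))
for c in("scene","top"):
  for n in("holder","cover","cover_knob","brush","dish","slab","dispenser","toothbrush","tumbler"):
    print(c,n,[(d["rect"],round(d["p"],2)) for d in r.regions_of(c,n)])
E
```

```text
pics
{'time': 0.0, 'q': array([-1.24162935e+00,  1.24515526e-01,  1.65168913e+00,  9.29861044e-06,
        1.36743845e+00, -8.26124351e-02]), 'qvel': array([-0.00012969,  0.00090484, -0.00050418,  0.00061306,  0.00126157,
       -0.00188282]), 'joint_torque': array([-2.09234458e-03, -4.23617971e+01, -3.65447187e+01, -1.62070933e-04,
        7.14349444e-03, -4.31735671e-06]), 'ee_pos': array([ 0.25993907, -0.59513747,  0.24403727]), 'orientation': array([ 9.78879160e-01,  2.04437127e-01, -1.21549087e-04, -1.01800444e-03]), 'contact_force': array([ 0.25824108,  0.40456645, -1.19332295]), 'wrist_torque': array([0.02171576, 0.01704065, 0.01316416]), 'finger_gap': 0.08548764052055742}
scene {'fx': 383.8430046532041, 'fy': 383.8430046532041, 'cx': 275.9560792672166, 'cy': 211.33281913556957, 'rvec': array([ 1.59872342,  2.21786368, -0.65783081]), 'tvec': array([ 0.17518644, -0.3711988 ,  1.45555537])}
top {'fx': 465.03719382214956, 'fy': 465.03719382214956, 'cx': 286.10657484482937, 'cy': 203.85797204416528, 'rvec': array([ 2.14529181, -2.11696867,  0.17989403]), 'tvec': array([0.00669941,
[... 984 characters left out ...]
)]
scene tumbler [([118.1, 180.8, 149.7, 216.1], 0.67)]
top holder [([206.0, 186.0, 248.7, 212.3], 0.75), ([282.8, 201.8, 294.2, 222.1], 0.67)]
top cover [([203.7, 175.1, 247.6, 212.3], 0.76)]
top cover_knob [([209.0, 176.1, 248.6, 208.0], 0.6), ([335.6, 197.2, 381.6, 241.6], 0.19)]
top brush [([268.3, 169.7, 282.3, 194.5], 0.79), ([278.4, 205.3, 295.8, 224.6], 0.76)]
top dish [([274.6, 201.9, 301.2, 229.6], 0.68), ([206.2, 173.9, 245.9, 209.1], 0.49)]
top slab [([336.7, 196.3, 383.4, 240.8], 0.78)]
top dispenser [([145.4, 198.4, 170.4, 221.4], 0.61), ([203.7, 177.6, 251.4, 210.1], 0.43)]
top toothbrush [([413.0, 208.4, 444.0, 224.2], 0.69)]
top tumbler [([402.8, 178.7, 432.5, 202.0], 0.62)]
```

```bash
python3 - <<'E'
import cv2,numpy as np
a=cv2.imread("pics/scene.png")[120:300,100:480];b=cv2.imread("pics/top.png")[140:260,130:460]
A=cv2.resize(a,(780,370),interpolation=3);B=cv2.resize(b,(612,222),interpolation=3)
C=np.zeros((592,780,3),np.uint8);C[:370]=A;C[370:,:612]=B
cv2.imwrite("pics/v1.png",C)
E
```

```text
(no output)
```

View pics/v1.png

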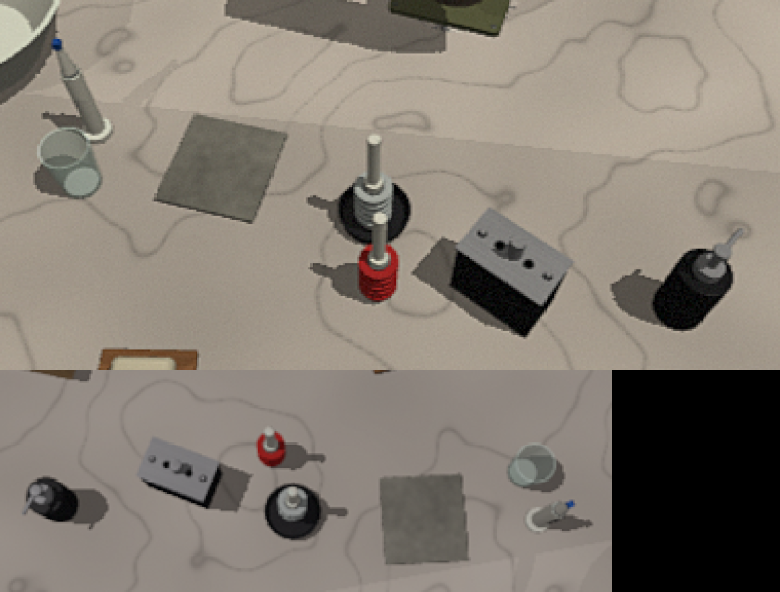

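The white brush stands in the dark dish, at scene (281,209) and top (287,213). The look-alike is the red one outside the dish, at scene (283,246) and top (275,182). The cover and holder are at scene (350,245), the slab at (207,200).

```bash
cat > h.py <<'E'
from workcell import r
import cv2,numpy as np
from scipy.spatial.transform import Rotation as R
def cam(n,s=None):
    c=r.get_calibration(n);K=np.array([[c["fx"],0,c["cx"]],[0,c["fy"],c["cy"]],[0,0,1.]])
    if n=="wrist":
        s=s or r.sense();T=np.eye(4);T[:3,:3]=R.from_quat(s["orientation"]).as_matrix();T[:3,3]=s["ee_pos"]
        W=np.linalg.inv(T@c["T_tool_cam"])
    else:
        W=np.eye(4);W[:3,:3]=cv2.Rodrigues(np.array(c["rvec"]))[0];W[:3,3]=c["tvec"]
    return K,W
def back(C,uv,z):
    K,W=C;uv=np.atleast_2d(uv).astype(float);d=np.c_[uv,np.ones(len(uv))]@np.linalg.inv(K).T@W[:3,:3]
    o=-W[:3,:3].T@W[:3,3];return o+d*((z-o[2])/d[:,2])[:,None]
def proj(C,P):
    K,W=C;p=(np.atleast_2d(P)@W[:3,:3].T+W[:3,3])@K.T;return p[:,:2]/p[:,2:]
def rect(C,mask,z):
    ys,xs=np.nonzero(mask);P=back(C,np.c_[xs,ys],z)[:,:2]
    (c,wh,a)=cv2.minAreaRect((P*1000).astype(np.float32));return np.round(c,1),np.round(wh,1),round(a,1)
E
python3 - <<'E'
from h import *
H=dict(cover=.114,slab=.008,dish=.02,brush=.05,dispenser=.08,tumbler=.05,toothbrush=.05)
for c in("top","scene"):
  r.snapshot(c);C=cam(c)
  for n,z in H.items():
    for d in r.regions_of(c,n)[:2 if n=="brush" else 1]:
      print(c,n,round(d["p"],2),rect(C,d["region"],z))
# brush handle top / knob by pixel: v1 coords -> full
f=lambda x,y:(100+x*380/780,120+y*180/370)
g=lambda x,y:(130+x*330/612,140+(y-370)*120/222)
S,T=cam("scene"),cam("top")
print("brush top z.206", back(S,f(374,139),.206),back(T,g(292,491),.206))
print("cover corners",back(S,[f(490,209),f(571,265),f(539,306),f(456,247)],.114),back(T,[g(153,438),g(221,471),g(211,495),g(140,468)],.114))
E
```

```text
top cover 0.55 (array([578. , 217.8]), array([129.7,  82. ]), 68.5)
top slab 0.69 (array([ 507. , -246.4]), array([175.1, 163.6]), 3.8)
top dish 0.86 (array([515. ,   8.6]), array([100.5, 103.2]), 0.8)
top brush 0.67 (array([526.3,   8.8]), array([60.1, 52.5]), 0.8)
top brush 0.61 (array([636.7,  50.9]), array([76. , 49.5]), 0.8)
top dispenser 0.92 (array([523.9, 452. ]), array([98.1, 74.7]), 74.5)
top tumbler 0.8 (array([ 607.2, -444.1]), array([82.6, 89.8]), 0.8)
top toothbrush 0.83 (array([ 517.1, -474.7]), array([ 44.6, 105.5]), 35.0)
scene cover 0.79 (array([580. , 216.1]), array([132.5,  82.3]), 70.0)
scene slab 0.84 (array([ 509.4, -247.3]), array([173.7, 162.2]), 3.1)
scene dish 0.87 (array([524.1,   9.2]), array([ 97.1, 108.2]), 21.3)
scene brush 0.93 (array([487.9,  -2.9]), array([162.7,  60.5]), 9.3)
scene brush 0.81 (array([604.5,  40.3]), array([135.1,  54.2]), 18.4)
scene dispenser 0.56 (array([510.4, 463. ]), array([ 70.9, 194.3]), 64.1)
scene tumbler 0.89 (array([ 596.8, -442.6]), array([141.4,  76.5]), 59.8)
scene toothbrush 0.82 (array([ 470.3, -511.8]), array([244.7,  39.7]), 50.6)
brush top z.206 [[0.5248006  0.00891016 0.206     ]] [[0.52145869 0.00918865 0.206     ]]
cover corners [[0.52186337 0.17318615 0.114     ]
 [0.57133989 0.29179699 0.114     ]
 [0.64085954 0.26421869 0.114     ]
 [0.59254239 0.1445575  0.114     ]] [[0.63241927 0.26531013 0.114     ]
 [0.57232366 0.13898679 0.114     ]
 [0.52770152 0.15591528 0.114     ]
 [0.57595922 0.28673849 0.114     ]]
```

```bash
cat >> h.py <<'E'
def go(x,y,z,s=None):
    s=s or r.sense();M=R.from_quat(s["orientation"]).as_matrix();d=np.array([x,y,z])-s["ee_pos"]
    return np.round(M.T@d*100,2)
def st():
    s=r.sense();M=R.from_quat(s["orientation"]).as_matrix()
    print("t",round(s["time"],2),"p",np.round(s["ee_pos"],4),"xang",round(np.degrees(np.arctan2(M[1,0],M[0,0])),1),"tilt",np.round(M[:,2],3),"F",np.round(s["contact_force"],1),"gap",round(s["finger_gap"],4))
E
python3 -m creep '[{"z":-2,"spin":-7.65},{"z":-2,"spin":-7.65},{"z":-2,"spin":-7.65},{"z":-2,"spin":-7.65},{"z":-2,"spin":-7.65},{"z":-2,"spin":-7.65},{"jaw":-1}]'
python3 -c "
from h import *
st();print(go(.58,.217,.36))"
```

```text
t 1.8 p [ 0.2601 -0.5957  0.2453] xang 23.6 tilt [ 0.  0. -1.] F [-0.5 -0.7 -0.4] gap 0.0852
[ 61.84 -61.67 -11.47]schema error: expected keys jaw, x, y, z, spin
```

```bash

python3 -m creep '[{"jaw":-1,"x":0,"y":0,"z":-2,"spin":-7.65},{"jaw":-1,"x":0,"y":0,"z":-2,"spin":-7.65},{"jaw":-1,"x":0,"y":0,"z":-2,"spin":-7.65},{"jaw":-1,"x":0,"y":0,"z":-2,"spin":-7.65},{"jaw":-1,"x":0,"y":0,"z":-2,"spin":-7.65},{"jaw":-1,"x":0,"y":0,"z":-2,"spin":-7.65},{"jaw":-1,"x":0,"y":0,"z":0,"spin":0}]'
python3 -c "
from h import *
st();print(go(.58,.217,.36))"
```

```text
time: 2.5
ee_pos: [0.2605, -0.5967, 0.3695]
orientation: [0.822, 0.57, -0.001, 0.003]
contact_force: [0.6, 0.4, 1.2]
finger_gap: 0.0855
t 2.5 p [ 0.2605 -0.5967  0.3695] xang 69.5 tilt [ 0.002 -0.006 -1.   ] F [0.6 0.4 1.2] gap 0.0855
[87.41  1.39  0.5 ]
```

```bash

python3 -m creep '[{"jaw":-1,"x":4,"y":0.07,"z":0,"spin":0},{"jaw":-1,"x":4,"y":0.07,"z":0,"spin":0},{"jaw":-1,"x":4,"y":0.07,"z":0,"spin":0},{"jaw":-1,"x":4,"y":0.07,"z":0,"spin":0},{"jaw":-1,"x":4,"y":0.07,"z":0,"spin":0},{"jaw":-1,"x":4,"y":0.07,"z":0,"spin":0},{"jaw":-1,"x":4,"y":0.07,"z":0,"spin":0},{"jaw":-1,"x":4,"y":0.07,"z":0,"spin":0},{"jaw":-1,"x":4,"y":0.07,"z":0,"spin":0},{"jaw":-1,"x":4,"y":0.07,"z":0,"spin":0},{"jaw":-1,"x":4,"y":0.07,"z":0,"spin":0}]'
python3 -m creep '[{"jaw":-1,"x":4,"y":0.07,"z":0,"spin":0},{"jaw":-1,"x":4,"y":0.07,"z":0,"spin":0},{"jaw":-1,"x":4,"y":0.07,"z":0,"spin":0},{"jaw":-1,"x":4,"y":0.07,"z":0,"spin":0},{"jaw":-1,"x":4,"y":0.07,"z":0,"spin":0},{"jaw":-1,"x":4,"y":0.07,"z":0,"spin":0},{"jaw":-1,"x":4,"y":0.07,"z":0,"spin":0},{"jaw":-1,"x":4,"y":0.07,"z":0,"spin":0},{"jaw":-1,"x":4,"y":0.07,"z":0,"spin":0},{"jaw":-1,"x":4,"y":0,"z":0,"spin":0},{"jaw":-1,"x":3.4,"y":0,"z":0,"spin":0},{"jaw":-1,"x":0,"y":0,"z":0,"spin":0}]'
python3 - <<'E'
from h import *
st();C=cam("wrist");im=r.snapshot("wrist");cv2.imwrite("pics/w1.png",im)
for n in("cover","cover_knob"):
  for d in r.regions_of("wrist",n)[:2]: print(n,round(d["p"],2),d["rect"],rect(C,d["region"],.114))
print(proj(C,[[.58,.217,.15],[.58,.217,.114]]))
E
```

```text
time: 3.6
ee_pos: [0.4215, -0.1845, 0.364]
orientation: [0.823, 0.568, -0.0, -0.0]
contact_force: [-0.4, -0.6, 0.2]
finger_gap: 0.0859
time: 4.8
ee_pos: [0.5795, 0.2212, 0.3627]
orientation: [0.821, 0.57, -0.001, -0.001]
contact_force: [0.7, -0.1, -1.6]
finger_gap: 0.0854
t 4.8 p [0.5795 0.2212 0.3627] xang 69.6 tilt [-0.003  0.    -1.   ] F [ 0.7 -0.1 -1.6] gap 0.0854
cover 0.71 [243.4, 106.3, 320.0, 229.6] (array([578.3, 217. ]), array([133.9,  81.3]), 70.3)
cover_knob 0.57 [245.5, 102.3, 321.6, 234.0] (array([578.6, 216.7]), array([134.3,  81.1]), 69.0)
[[281.90566686 178.23955791]
 [281.66631897 170.47074596]]
```

View pics/w1.png

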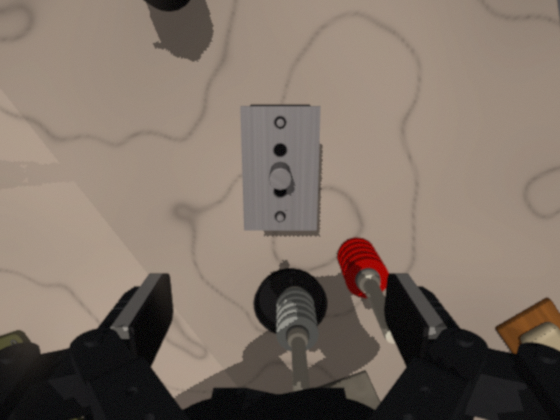

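The wrist view shows the knob top at about (280,176), with the pins at (280,122) and (280,216), so the plate is aligned with the tool. The white brush in the dark dish is at (295,310), the red one at (362,268).

```bash

python3 - <<'E'
from h import *
C=cam("wrist");print(back(C,[[279.5,176]],.15),back(C,[[280,122],[280,216]],.12))
print(go(.5785,.217,.18),go(.5785,.217,.136))
E
```

```text
[[0.57841591 0.21576846 0.15      ]] [[0.59582705 0.26057337 0.12      ]
 [0.5611908  0.16809071 0.12      ]]
[-5.000e-02 -1.000e-02  1.841e+01] [-0.05 -0.   22.81]
```

```bash

python3 -m creep '[{"jaw":-1,"x":-0.2,"y":0,"z":3,"spin":0},{"jaw":-1,"x":0,"y":0,"z":4,"spin":0},{"jaw":-1,"x":0,"y":0,"z":4,"spin":0},{"jaw":-1,"x":0,"y":0,"z":4,"spin":0},{"jaw":-1,"x":0,"y":0,"z":3,"spin":0},{"jaw":-1,"x":0,"y":0,"z":0,"spin":0},{"jaw":-1,"x":0,"y":0,"z":0,"spin":0}]'
python3 -c "
from h import *
st();print(go(.5785,.2155,.136))"
```

```text
time: 5.65
ee_pos: [0.5786, 0.2152, 0.1858]
orientation: [0.822, 0.569, -0.0, 0.0]
contact_force: [1.5, 0.1, -0.1]
finger_gap: 0.0855
t 5.65 p [0.5786 0.2152 0.1858] xang 69.4 tilt [-0. -0. -1.] F [ 1.5  0.1 -0.1] gap 0.0855
[ 0.03 -0.02  4.98]
```

```bash

python3 -m creep '[{"jaw":-1,"x":0,"y":0,"z":2,"spin":0},{"jaw":-1,"x":0,"y":0,"z":2,"spin":0},{"jaw":-1,"x":0,"y":0,"z":0.9,"spin":0},{"jaw":-1,"x":0,"y":0,"z":0,"spin":0},{"jaw":1,"x":0,"y":0,"z":0,"spin":0},{"jaw":1,"x":0,"y":0,"z":0,"spin":0},{"jaw":1,"x":0,"y":0,"z":0,"spin":0},{"jaw":1,"x":0,"y":0,"z":0,"spin":0},{"jaw":1,"x":0,"y":0,"z":0,"spin":0},{"jaw":1,"x":0,"y":0,"z":0,"spin":0},{"jaw":1,"x":0,"y":0,"z":0,"spin":0},{"jaw":1,"x":0,"y":0,"z":0,"spin":0}]' 60
python3 -c "
from h import *
st()"
```

```text
time: 6.85
ee_pos: [0.5789, 0.2164, 0.1371]
orientation: [0.822, 0.57, 0.0, -0.0]
contact_force: [-2.1, 0.4, 5.9]
finger_gap: 0.0202
t 6.85 p [0.5789 0.2164 0.1371] xang 69.5 tilt [ 0.  0. -1.] F [-2.1  0.4  5.9] gap 0.0202
```

```bash

python3 -m creep '[{"jaw":1,"x":0,"y":0,"z":-0.5,"spin":0},{"jaw":1,"x":0,"y":0,"z":-0.5,"spin":0},{"jaw":1,"x":0,"y":0,"z":-1,"spin":0},{"jaw":1,"x":0,"y":0,"z":-1,"spin":0},{"jaw":1,"x":0,"y":0,"z":-2,"spin":0},{"jaw":1,"x":0,"y":0,"z":-3,"spin":0},{"jaw":1,"x":0,"y":0,"z":-3,"spin":0},{"jaw":1,"x":0,"y":0,"z":-3,"spin":0},{"jaw":1,"x":0,"y":0,"z":-3,"spin":0},{"jaw":1,"x":0,"y":0,"z":-2,"spin":0},{"jaw":1,"x":0,"y":0,"z":0,"spin":0}]' 60
python3 - <<'E'
from h import *
st();print(go(.508,-.247,.326))
im=r.snapshot("wrist");sc=r.snapshot("scene")
C=np.hstack([im[100:400,60:500],sc[80:380,200:460]]);cv2.imwrite("pics/v2.png",C)
E
```

```text
time: 7.95
ee_pos: [0.5802, 0.2166, 0.3319]
orientation: [0.822, 0.57, 0.004, 0.001]
contact_force: [0.8, -0.0, -1.8]
finger_gap: 0.0202
t 7.95 p [0.5802 0.2166 0.3319] xang 69.5 tilt [ 0.008  0.002 -1.   ] F [ 0.8 -0.  -1.8] gap 0.0202
[-45.95   9.47   0.42]
```

View pics/v2.png

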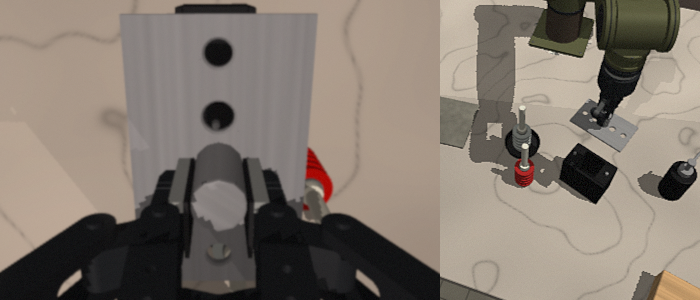

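The plate is lifted level, hanging by its knob (crop pixel (218,180)); the holder stays in place with its pins in view.

```bash

python3 -m creep '[{"jaw":1,"x":-1.5,"y":0.3,"z":0,"spin":0},{"jaw":1,"x":-3,"y":0.6,"z":0,"spin":0},{"jaw":1,"x":-4,"y":0.83,"z":0,"spin":0},{"jaw":1,"x":-4,"y":0.83,"z":0,"spin":0},{"jaw":1,"x":-4,"y":0.83,"z":0,"spin":0},{"jaw":1,"x":-4,"y":0.83,"z":0,"spin":0},{"jaw":1,"x":-4,"y":0.83,"z":0,"spin":0},{"jaw":1,"x":-4,"y":0.83,"z":0,"spin":0},{"jaw":1,"x":-4,"y":0.83,"z":0,"spin":0},{"jaw":1,"x":-4,"y":0.83,"z":0,"spin":0},{"jaw":1,"x":-4,"y":0.83,"z":0,"spin":0},{"jaw":1,"x":-3,"y":0.6,"z":0,"spin":0}]'
python3 -m creep '[{"jaw":1,"x":-1.5,"y":0.3,"z":0,"spin":0},{"jaw":1,"x":-0.5,"y":0.2,"z":0,"spin":0},{"jaw":1,"x":0,"y":0,"z":0,"spin":0},{"jaw":1,"x":0,"y":0,"z":0,"spin":0}]'
python3 - <<'E'
from h import *
st();print(go(.508,-.247,.05))
E
```

```text
time: 9.25
ee_pos: [0.5083, -0.2252, 0.324]
orientation: [0.822, 0.569, -0.001, -0.001]
contact_force: [0.9, 0.2, -2.0]
finger_gap: 0.0201
time: 9.65
ee_pos: [0.5081, -0.2421, 0.3259]
orientation: [0.821, 0.57, 0.0, -0.001]
contact_force: [-0.6, 0.6, -1.9]
finger_gap: 0.0203
t 9.65 p [ 0.5081 -0.2421  0.3259] xang 69.6 tilt [-0.001  0.001 -1.   ] F [-0.6  0.6 -1.9] gap 0.0203
[-0.48  0.18 27.59]
```

```bash

python3 -m creep '[{"jaw":1,"x":-0.4,"y":0.1,"z":2,"spin":0},{"jaw":1,"x":0,"y":0,"z":4,"spin":0},{"jaw":1,"x":0,"y":0,"z":4,"spin":0},{"jaw":1,"x":0,"y":0,"z":4,"spin":0},{"jaw":1,"x":0,"y":0,"z":4,"spin":0},{"jaw":1,"x":0,"y":0,"z":4,"spin":0},{"jaw":1,"x":0,"y":0,"z":3,"spin":0},{"jaw":1,"x":0,"y":0,"z":2,"spin":0},{"jaw":1,"x":0,"y":0,"z":0.5,"spin":0},{"jaw":1,"x":0,"y":0,"z":0,"spin":0},{"jaw":1,"x":0,"y":0,"z":0,"spin":0}]'
python3 -m creep '[{"jaw":1,"x":0,"y":0,"z":0.4,"spin":0},{"jaw":1,"x":0,"y":0,"z":0.2,"spin":0},{"jaw":1,"x":0,"y":0,"z":0.1,"spin":0},{"jaw":1,"x":0,"y":0,"z":0.1,"spin":0},{"jaw":1,"x":0,"y":0,"z":0.1,"spin":0},{"jaw":1,"x":0,"y":0,"z":0,"spin":0},{"jaw":1,"x":0,"y":0,"z":0,"spin":0}]'
```

```text
time: 10.75
ee_pos: [0.5089, -0.2473, 0.053]
orientation: [0.821, 0.57, 0.001, 0.001]
contact_force: [-0.7, 0.1, -2.0]
finger_gap: 0.0205
time: 11.45
ee_pos: [0.5075, -0.2473, 0.0423]
orientation: [0.822, 0.57, -0.0, -0.0]
contact_force: [-0.2, -0.1, -2.7]
finger_gap: 0.0204
```

```bash

python3 -m creep '[{"jaw":1,"x":0,"y":0,"z":0.3,"spin":0},{"jaw":1,"x":0,"y":0,"z":0.1,"spin":0},{"jaw":1,"x":0,"y":0,"z":0.1,"spin":0},{"jaw":1,"x":0,"y":0,"z":0.1,"spin":0},{"jaw":1,"x":0,"y":0,"z":0,"spin":0},{"jaw":1,"x":0,"y":0,"z":0,"spin":0}]'
python3 -c "
from h import *
st()"
```

```text
time: 12.05
ee_pos: [0.5076, -0.2473, 0.0363]
orientation: [0.822, 0.57, -0.0, -0.0]
contact_force: [0.1, -0.4, -2.3]
finger_gap: 0.0203
t 12.05 p [ 0.5076 -0.2473  0.0363] xang 69.5 tilt [-0.  0. -1.] F [ 0.1 -0.4 -2.3] gap 0.0203
```

```bash

python3 -m creep '[{"jaw":1,"x":0,"y":0,"z":0.1,"spin":0},{"jaw":1,"x":0,"y":0,"z":0.1,"spin":0},{"jaw":1,"x":0,"y":0,"z":0,"spin":0},{"jaw":1,"x":0,"y":0,"z":0,"spin":0}]'
python3 -m creep '[{"jaw":1,"x":0,"y":0,"z":0.1,"spin":0},{"jaw":1,"x":0,"y":0,"z":0.1,"spin":0},{"jaw":1,"x":0,"y":0,"z":0,"spin":0},{"jaw":1,"x":0,"y":0,"z":0,"spin":0}]'
```

```text
time: 12.45
ee_pos: [0.5077, -0.2474, 0.0351]
orientation: [0.822, 0.57, -0.0, 0.0]
contact_force: [-3.5, 1.0, 6.2]
finger_gap: 0.0205
time: 12.85
ee_pos: [0.5078, -0.2474, 0.0351]
orientation: [0.822, 0.57, -0.0, -0.0]
contact_force: [-7.5, 4.8, 17.6]
finger_gap: 0.0201
```

```bash

python3 -m creep '[{"jaw":1,"x":0,"y":0,"z":-0.2,"spin":0},{"jaw":-1,"x":0,"y":0,"z":0,"spin":0},{"jaw":-1,"x":0,"y":0,"z":0,"spin":0},{"jaw":-1,"x":0,"y":0,"z":0,"spin":0},{"jaw":-1,"x":0,"y":0,"z":0,"spin":0},{"jaw":-1,"x":0,"y":0,"z":0,"spin":0},{"jaw":-1,"x":0,"y":0,"z":0,"spin":0}]'
python3 -m creep '[{"jaw":-1,"x":0,"y":0,"z":-1,"spin":0},{"jaw":-1,"x":0,"y":0,"z":-3,"spin":0},{"jaw":-1,"x":0,"y":0,"z":-4,"spin":0},{"jaw":-1,"x":0,"y":0,"z":-4,"spin":0},{"jaw":-1,"x":0,"y":0,"z":-4,"spin":0},{"jaw":-1,"x":0,"y":0,"z":-4,"spin":0},{"jaw":-1,"x":0,"y":0,"z":-4,"spin":0},{"jaw":-1,"x":0,"y":0,"z":-4,"spin":0},{"jaw":-1,"x":0,"y":0,"z":-3,"spin":0},{"jaw":-1,"x":0,"y":0,"z":0,"spin":0},{"jaw":-1,"x":0,"y":0,"z":0,"spin":0}]'
python3 - <<'E'
from h import *
st();C=cam("wrist");im=r.snapshot("wrist");cv2.imwrite("pics/w3.png",im)
for n,z in(("cover",.012),("slab",.008)):
  for d in r.regions_of("wrist",n)[:2]: print(n,round(d["p"],2),d["rect"],rect(C,d["region"],z))
print(go(.523,.009,.34))
E
```

```text
time: 13.55
ee_pos: [0.5076, -0.2473, 0.0342]
orientation: [0.822, 0.57, -0.0, -0.0]
contact_force: [0.4, 0.2, -0.4]
finger_gap: 0.0855
time: 14.65
ee_pos: [0.5076, -0.2473, 0.3458]
orientation: [0.822, 0.57, 0.001, 0.001]
contact_force: [0.3, -0.6, -0.1]
finger_gap: 0.0853
t 14.65 p [ 0.5076 -0.2473  0.3458] xang 69.5 tilt [ 0.002 -0.001 -1.   ] F [ 0.3 -0.6 -0.1] gap 0.0853
cover 0.61 [247.3, 102.2, 310.5, 203.1] (array([ 507.5, -247. ]), array([130.4,  80.7]), 69.4)
slab 0.97 [187.0, 65.2, 359.8, 231.8] (array([ 506.7, -247. ]), array([170.3, 160. ]), 3.7)
slab 0.51 [246.7, 100.7, 310.3, 203.7] (array([ 507.4, -247.7]), array([131.6,  80.6]), 69.5)
[24.53 -7.45  0.27]
```

View pics/w3.png

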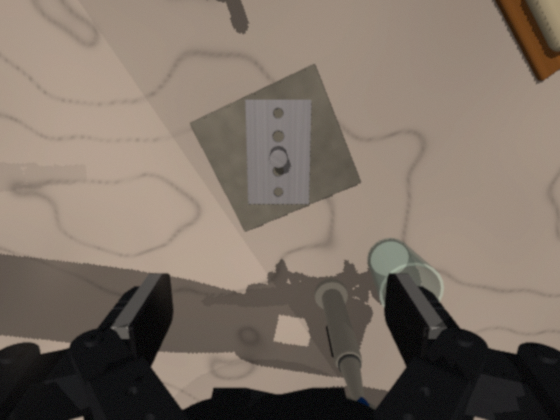

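The plate lies centred and flat on the slab (knob at (279,160)), within 1 mm of its centre. Next, the brush.

```bash

python3 -m creep '[{"jaw":-1,"x":2,"y":-0.6,"z":0,"spin":0},{"jaw":-1,"x":3.5,"y":-1.1,"z":0,"spin":0},{"jaw":-1,"x":4,"y":-1.2,"z":0,"spin":0},{"jaw":-1,"x":4,"y":-1.2,"z":0,"spin":0},{"jaw":-1,"x":4,"y":-1.2,"z":0,"spin":0},{"jaw":-1,"x":4,"y":-1.2,"z":0,"spin":0},{"jaw":-1,"x":3,"y":-0.9,"z":0,"spin":0},{"jaw":-1,"x":0,"y":0,"z":0,"spin":0},{"jaw":-1,"x":0,"y":0,"z":0,"spin":0}]'
python3 - <<'E'
from h import *
st();C=cam("wrist");im=r.snapshot("wrist");cv2.imwrite("pics/w4.png",im)
for n,z in(("brush",.1),("dish",.022),("holder",.11)):
  for d in r.regions_of("wrist",n)[:2]: print(n,round(d["p"],2),d["rect"],rect(C,d["region"],z))
print(proj(C,[[.523,.009,.206],[.523,.009,.108],[.52,.009,.006]]))
E
```

```text
time: 15.7
ee_pos: [0.5236, 0.0085, 0.3428]
orientation: [0.821, 0.571, -0.001, -0.001]
contact_force: [-0.3, 0.1, -0.4]
finger_gap: 0.0854
t 15.7 p [0.5236 0.0085 0.3428] xang 69.6 tilt [-0.003 -0.    -1.   ] F [-0.3  0.1 -0.4] gap 0.0854
brush 0.64 [332.0, 61.9, 415.1, 119.7] (array([631.2,  50.3]), array([74. , 52.5]), 4.0)
brush 0.58 [256.0, 132.7, 305.8, 208.5] (array([521.4,   6.3]), array([71.7, 54. ]), 41.8)
dish 0.9 [227.5, 115.7, 320.4, 200.7] (array([516.5,   8.4]), array([104.4, 110.8]), 79.8)
holder 0.55 [213.0, 1.3, 301.0, 25.4] (array([553.3, 149.5]), array([18.3, 74.7]), 69.5)
holder 0.42 [302.8, 276.3, 360.9, 359.0] (array([ 516.9, -176.1]), array([106.5,  65.4]), 69.7)
[[278.92392693 195.82692831]
 [278.9419823  169.38190403]
 [276.74615746 153.93583495]]
```

View pics/w4.png

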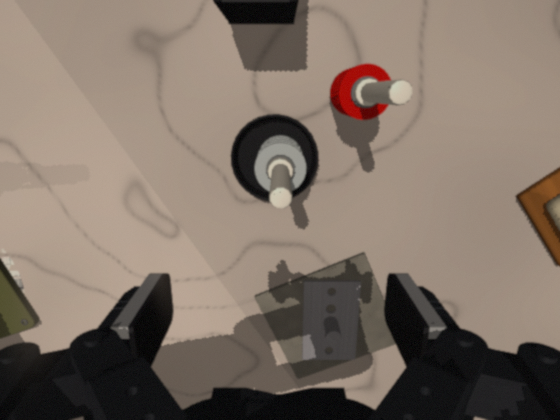

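The white brush's handle end is at (281,197), standing in the dark dish at (275,158); the red one is clearly separate at (365,92). So the choice is confirmed.

```bash

python3 - <<'E'
from h import *
C=cam("wrist");p=back(C,[[281,196.5]],.206)[0];print(p,back(C,[[280,168]],.108))
print(go(p[0],p[1],.161))
E
```

```text
[0.52478374 0.00625022 0.206     ] [[0.52519532 0.00833511 0.108     ]]
[-0.04  0.12 18.28]
```

```bash

python3 -m creep '[{"jaw":-1,"x":0,"y":0.1,"z":2,"spin":0},{"jaw":-1,"x":0,"y":0,"z":3,"spin":0},{"jaw":-1,"x":0,"y":0,"z":3,"spin":0},{"jaw":-1,"x":0,"y":0,"z":3,"spin":0},{"jaw":-1,"x":0,"y":0,"z":3,"spin":0},{"jaw":-1,"x":0,"y":0,"z":2,"spin":0},{"jaw":-1,"x":0,"y":0,"z":2,"spin":0},{"jaw":-1,"x":0,"y":0,"z":0,"spin":0},{"jaw":-1,"x":0,"y":0,"z":0,"spin":0}]'
python3 -m creep '[{"jaw":1,"x":0,"y":0,"z":0,"spin":0},{"jaw":1,"x":0,"y":0,"z":0,"spin":0},{"jaw":1,"x":0,"y":0,"z":0,"spin":0},{"jaw":1,"x":0,"y":0,"z":0,"spin":0},{"jaw":1,"x":0,"y":0,"z":0,"spin":0},{"jaw":1,"x":0,"y":0,"z":0,"spin":0},{"jaw":1,"x":0,"y":0,"z":0,"spin":0},{"jaw":1,"x":0,"y":0,"z":0,"spin":0},{"jaw":1,"x":0,"y":0,"z":0,"spin":0}]' 60
python3 -c "
from h import *
st()"
```

```text
time: 16.8
ee_pos: [0.525, 0.0071, 0.1645]
orientation: [0.822, 0.569, -0.0, -0.0]
contact_force: [0.2, 0.4, 1.4]
finger_gap: 0.0854
time: 17.7
ee_pos: [0.5253, 0.0078, 0.1649]
orientation: [0.822, 0.57, 0.0, 0.0]
contact_force: [-1.6, 0.3, 4.5]
finger_gap: 0.0166
t 17.7 p [0.5253 0.0078 0.1649] xang 69.5 tilt [ 0.001  0.    -1.   ] F [-1.6  0.3  4.5] gap 0.0166
```

```bash

python3 -m creep '[{"jaw":1,"x":0,"y":0,"z":-0.5,"spin":0},{"jaw":1,"x":0,"y":0,"z":-1,"spin":0},{"jaw":1,"x":0,"y":0,"z":-2,"spin":0},{"jaw":1,"x":0,"y":0,"z":-3,"spin":0},{"jaw":1,"x":0,"y":0,"z":-3,"spin":0},{"jaw":1,"x":0,"y":0,"z":-3,"spin":0},{"jaw":1,"x":0,"y":0,"z":-2.5,"spin":0},{"jaw":1,"x":0,"y":0,"z":-1,"spin":0},{"jaw":1,"x":0,"y":0,"z":0,"spin":0},{"jaw":1,"x":0,"y":0,"z":0,"spin":0}]'
python3 - <<'E'
from h import *
st()
a=r.snapshot("scene");R1=r.regions_of("scene","holder")
b=r.snapshot("top");R2=r.regions_of("top","holder")
for c,RR in(("scene",R1),("top",R2)):
  print(c,[(d["rect"],round(d["p"],2)) for d in RR[:2]])
w=r.snapshot("wrist")
A=cv2.resize(a[140:300,220:420],(500,400),interpolation=3);B=cv2.resize(w,(300,225))
B2=cv2.resize(b[150:240,180:300],(300,225)[:2],interpolation=3)
C=np.zeros((450,800,3),np.uint8);C[:400,:500]=A;C[:225,500:]=B;C[225:,500:]=B2;cv2.imwrite("pics/v5.png",C);cv2.imwrite("pics/w5.png",w);cv2.imwrite("pics/t5.png",b);cv2.imwrite("pics/s5.png",a)
E
```

```text
time: 18.7
ee_pos: [0.5245, 0.0078, 0.3228]
orientation: [0.822, 0.57, -0.001, -0.001]
contact_force: [-0.7, 0.0, -1.5]
finger_gap: 0.0166
t 18.7 p [0.5245 0.0078 0.3228] xang 69.5 tilt [-0.002  0.    -1.   ] F [-0.7  0.  -1.5] gap 0.0166
scene [([322.4, 223.5, 375.6, 285.3], 0.94), ([118.1, 182.0, 150.4, 215.6], 0.22)]
top [([207.4, 178.1, 248.8, 211.5], 0.59)]
```

View pics/v5.png

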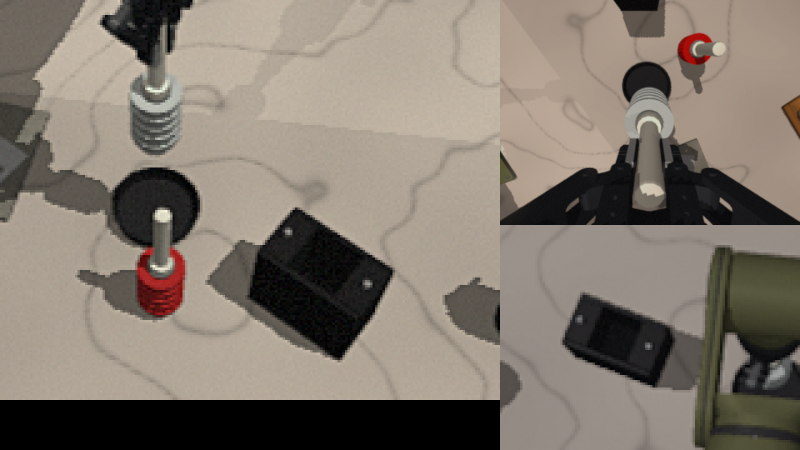

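The brush hangs vertical and undamaged. The holder's pins are at scene-crop (288,231) and (367,284), and the well is open.

```bash
python3 - <<'E'
from h import *
S,T=cam("scene"),cam("top")
print(back(S,[[335.2,232.4],[366.8,253.6]],.119).mean(0),back(T,[[211.6,187.6],[239.2,198.4]],.119).mean(0))
print("dish",back(S,[[220+156/2.5,140+207/2.5]],.022))
C=cam("wrist");print("dish w",back(C,[[(646-500)*560/300,87*560/300]],.022))
print(go(.5785,.216,.323))
E
```

```text
[0.57918373 0.21883326 0.119     ] [0.5758145  0.21885957 0.119     ]
dish [[0.52110626 0.010282   0.022     ]]
dish w [[0.51503823 0.0062476  0.022     ]]
[21.39 -2.24 -0.03]
```

```bash

python3 -m creep '[{"jaw":1,"x":1,"y":-0.1,"z":0,"spin":0},{"jaw":1,"x":2,"y":-0.2,"z":0,"spin":0},{"jaw":1,"x":3,"y":-0.4,"z":0,"spin":0},{"jaw":1,"x":3,"y":-0.4,"z":0,"spin":0},{"jaw":1,"x":3,"y":-0.4,"z":0,"spin":0},{"jaw":1,"x":3,"y":-0.4,"z":0,"spin":0},{"jaw":1,"x":3,"y":-0.2,"z":0,"spin":0},{"jaw":1,"x":2,"y":-0.1,"z":0,"spin":0},{"jaw":1,"x":1,"y":-0.1,"z":0,"spin":0},{"jaw":1,"x":0.4,"y":0,"z":0,"spin":0},{"jaw":1,"x":0,"y":0,"z":0,"spin":0},{"jaw":1,"x":0,"y":0,"z":0,"spin":0}]'
python3 - <<'E'
from h import *
st();print(go(.578,.2165,.285))
a=r.snapshot("scene");w=r.snapshot("wrist")
C=np.hstack([cv2.resize(a[140:300,260:420],(400,400),interpolation=3),cv2.resize(w[0:280,140:420],(400,400))]);cv2.imwrite("pics/v6.png",C)
E
```

```text
time: 20.15
ee_pos: [0.5784, 0.2154, 0.3244]
orientation: [0.822, 0.57, -0.0, 0.0]
contact_force: [1.1, 0.1, -0.6]
finger_gap: 0.0168
t 20.15 p [0.5784 0.2154 0.3244] xang 69.4 tilt [-0. -0. -1.] F [ 1.1  0.1 -0.6] gap 0.0168
[ 0.09 -0.08  3.94]
```

View pics/v6.png

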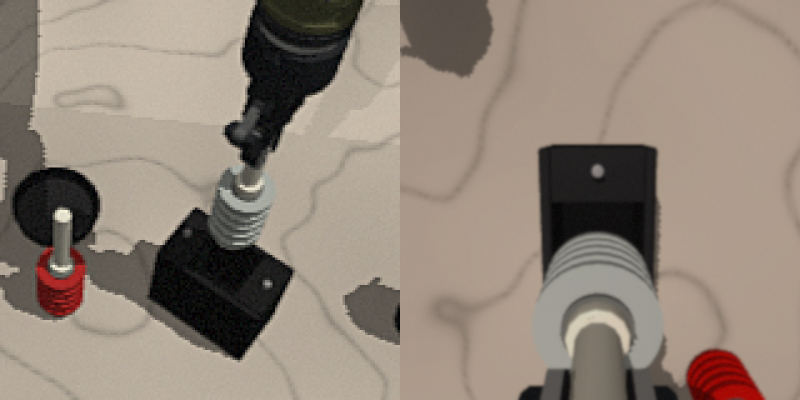

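The brush is centred over the well in the wrist crop, (598,300) against well middle x≈598. Descending.

```bash

python3 -m creep '[{"jaw":1,"x":0.1,"y":0,"z":2,"spin":0},{"jaw":1,"x":0,"y":0,"z":2,"spin":0},{"jaw":1,"x":0,"y":0,"z":1.5,"spin":0},{"jaw":1,"x":0,"y":0,"z":1.5,"spin":0},{"jaw":1,"x":0,"y":0,"z":1,"spin":0},{"jaw":1,"x":0,"y":0,"z":0,"spin":0}]'
python3 -m creep '[{"jaw":1,"x":0,"y":0,"z":2,"spin":0},{"jaw":1,"x":0,"y":0,"z":2,"spin":0},{"jaw":1,"x":0,"y":0,"z":1.5,"spin":0},{"jaw":1,"x":0,"y":0,"z":1,"spin":0},{"jaw":1,"x":0,"y":0,"z":0,"spin":0},{"jaw":1,"x":0,"y":0,"z":0,"spin":0}]'
```

```text
time: 20.85
ee_pos: [0.578, 0.2169, 0.2422]
orientation: [0.822, 0.57, -0.002, -0.001]
contact_force: [-0.1, 0.8, -0.8]
finger_gap: 0.0167
time: 21.45
ee_pos: [0.5792, 0.2173, 0.18]
orientation: [0.822, 0.57, 0.0, 0.0]
contact_force: [0.2, 0.1, -1.5]
finger_gap: 0.0167
```

```bash

python3 -m creep '[{"jaw":1,"x":0,"y":0,"z":0.7,"spin":0},{"jaw":1,"x":0,"y":0,"z":0,"spin":0},{"jaw":1,"x":0,"y":0,"z":0,"spin":0}]'
python3 -m creep '[{"jaw":1,"x":0,"y":0,"z":-1.5,"spin":0},{"jaw":1,"x":0,"y":0,"z":-2,"spin":0},{"jaw":1,"x":0,"y":0,"z":-2,"spin":0},{"jaw":1,"x":0,"y":0,"z":-2,"spin":0},{"jaw":1,"x":0,"y":0,"z":-1,"spin":0},{"jaw":1,"x":0,"y":0,"z":0,"spin":0},{"jaw":1,"x":0,"y":0,"z":0,"spin":0},{"jaw":1,"x":0,"y":0,"z":0,"spin":0}]'
python3 -m creep '[{"jaw":1,"x":0,"y":0,"z":1.5,"spin":0},{"jaw":1,"x":0,"y":0,"z":2,"spin":0},{"jaw":1,"x":0,"y":0,"z":2,"spin":0},{"jaw":1,"x":0,"y":0,"z":2,"spin":0},{"jaw":1,"x":0,"y":0,"z":1,"spin":0},{"jaw":1,"x":0,"y":0,"z":0,"spin":0},{"jaw":1,"x":0,"y":0,"z":0,"spin":0},{"jaw":1,"x":0,"y":0,"z":0,"spin":0}]'
```

```text
time: 21.75
ee_pos: [0.5788, 0.2172, 0.1725]
orientation: [0.822, 0.57, 0.0, 0.0]
contact_force: [0.0, 0.3, -2.2]
finger_gap: 0.0166
time: 22.55
ee_pos: [0.5781, 0.217, 0.2558]
orientation: [0.822, 0.57, -0.001, -0.0]
contact_force: [-0.2, 0.1, -0.7]
finger_gap: 0.0159
time: 23.35
ee_pos: [0.5795, 0.2175, 0.1736]
orientation: [0.822, 0.57, 0.001, 0.0]
contact_force: [-0.1, 0.2, -0.8]
finger_gap: 0.0162
```

```bash

python3 -m creep '[{"jaw":1,"x":0,"y":0,"z":-1.5,"spin":0},{"jaw":1,"x":0,"y":0,"z":-2,"spin":0},{"jaw":1,"x":0,"y":0,"z":-2,"spin":0},{"jaw":1,"x":0,"y":0,"z":-2,"spin":0},{"jaw":1,"x":0,"y":0,"z":-1,"spin":0},{"jaw":1,"x":0,"y":0,"z":0,"spin":0},{"jaw":1,"x":0,"y":0,"z":0,"spin":0},{"jaw":1,"x":0,"y":0,"z":0,"spin":0}]'
python3 -m creep '[{"jaw":1,"x":0,"y":0,"z":1.5,"spin":0},{"jaw":1,"x":0,"y":0,"z":2,"spin":0},{"jaw":1,"x":0,"y":0,"z":2,"spin":0},{"jaw":1,"x":0,"y":0,"z":2,"spin":0},{"jaw":1,"x":0,"y":0,"z":1.1,"spin":0},{"jaw":1,"x":0,"y":0,"z":0,"spin":0},{"jaw":1,"x":0,"y":0,"z":0,"spin":0},{"jaw":1,"x":0,"y":0,"z":0,"spin":0}]'
python3 -m creep '[{"jaw":1,"x":0,"y":0,"z":-1.5,"spin":0},{"jaw":1,"x":0,"y":0,"z":-2,"spin":0},{"jaw":1,"x":0,"y":0,"z":-2,"spin":0},{"jaw":1,"x":0,"y":0,"z":-2,"spin":0},{"jaw":1,"x":0,"y":0,"z":-1,"spin":0},{"jaw":1,"x":0,"y":0,"z":0,"spin":0},{"jaw":1,"x":0,"y":0,"z":0,"spin":0},{"jaw":1,"x":0,"y":0,"z":0,"spin":0}]'
python3 -m creep '[{"jaw":1,"x":0,"y":0,"z":1.5,"spin":0},{"jaw":1,"x":0,"y":0,"z":2,"spin":0},{"jaw":1,"x":0,"y":0,"z":2,"spin":0},{"jaw":1,"x":0,"y":0,"z":2,"spin":0},{"jaw":1,"x":0,"y":0,"z":1,"spin":0},{"jaw":1,"x":0,"y":0,"z":0,"spin":0},{"jaw":1,"x":0,"y":0,"z":0,"spin":0},{"jaw":1,"x":0,"y":0,"z":0,"spin":0}]'
python3 -m creep '[{"jaw":1,"x":0,"y":0,"z":-1.5,"spin":0},{"jaw":1,"x":0,"y":0,"z":-2,"spin":0},{"jaw":1,"x":0,"y":0,"z":-2,"spin":0},{"jaw":1,"x":0,"y":0,"z":-2,"spin":0},{"jaw":1,"x":0,"y":0,"z":-2,"spin":0},{"jaw":1,"x":0,"y":0,"z":-2,"spin":0},{"jaw":1,"x":0,"y":0,"z":-2,"spin":0},{"jaw":1,"x":0,"y":0,"z":-1.5,"spin":0},{"jaw":1,"x":0,"y":0,"z":0,"spin":0},{"jaw":1,"x":0,"y":0,"z":0,"spin":0}]'
python3 - <<'E'
from h import *
st();print(go(.520,.0088,.325))
E
```

```text
time: 24.15
ee_pos: [0.5781, 0.217, 0.2559]
orientation: [0.822, 0.57, -0.001, -0.0]
contact_force: [0.7, -0.4, -1.5]
finger_gap: 0.0164
time: 24.95
ee_pos: [0.5795, 0.2174, 0.1726]
orientation: [0.822, 0.57, 0.001, 0.0]
contact_force: [-0.2, 0.8, -0.9]
finger_gap: 0.0167
time: 25.75
ee_pos: [0.5782, 0.2171, 0.255]
orientation: [0.822, 0.57, -0.001, -0.0]
contact_force: [-0.2, 0.7, -1.4]
finger_gap: 0.0168
time: 26.55
ee_pos: [0.5795, 0.2174, 0.1726]
orientation: [0.822, 0.57, 0.001, 0.0]
contact_force: [-0.4, 0.3, -1.6]
finger_gap: 0.0166
time: 27.55
ee_pos: [0.5788, 0.2172, 0.3219]
orientation: [0.822, 0.57, 0.001, 0.0]
contact_force: [-0.1, 0.0, -1.4]
finger_gap: 0.0168
t 27.55 p [0.5788 0.2172 0.3219] xang 69.5 tilt [ 0.001  0.    -1.   ] F [-0.1  0.  -1.4] gap 0.0168
[-21.58   1.79  -0.32]
```

```bash

python3 -m creep '[{"jaw":1,"x":-1,"y":0.1,"z":0,"spin":0},{"jaw":1,"x":-2,"y":0.2,"z":0,"spin":0},{"jaw":1,"x":-3,"y":0.3,"z":0,"spin":0},{"jaw":1,"x":-3,"y":0.3,"z":0,"spin":0},{"jaw":1,"x":-3,"y":0.3,"z":0,"spin":0},{"jaw":1,"x":-3,"y":0.3,"z":0,"spin":0},{"jaw":1,"x":-3,"y":0.2,"z":0,"spin":0},{"jaw":1,"x":-2,"y":0.1,"z":0,"spin":0},{"jaw":1,"x":-1.3,"y":0.1,"z":0,"spin":0},{"jaw":1,"x":-0.3,"y":0,"z":0,"spin":0},{"jaw":1,"x":0,"y":0,"z":0,"spin":0}]'
python3 -m creep '[{"jaw":1,"x":0,"y":0,"z":2,"spin":0},{"jaw":1,"x":0,"y":0,"z":3,"spin":0},{"jaw":1,"x":0,"y":0,"z":3,"spin":0},{"jaw":1,"x":0,"y":0,"z":3,"spin":0},{"jaw":1,"x":0,"y":0,"z":2,"spin":0},{"jaw":1,"x":0,"y":0,"z":1.5,"spin":0},{"jaw":1,"x":0,"y":0,"z":0.4,"spin":0},{"jaw":1,"x":0,"y":0,"z":0,"spin":0},{"jaw":1,"x":0,"y":0,"z":0,"spin":0}]'
```

```text
time: 28.65
ee_pos: [0.5206, 0.0079, 0.321]
orientation: [0.822, 0.57, -0.0, -0.0]
contact_force: [0.4, 0.0, -1.4]
finger_gap: 0.0166
time: 29.55
ee_pos: [0.5218, 0.0084, 0.1737]
orientation: [0.822, 0.57, 0.001, 0.001]
contact_force: [0.1, 0.4, -0.8]
finger_gap: 0.0166
```

```bash

python3 -m creep '[{"jaw":1,"x":0,"y":0,"z":0.3,"spin":0},{"jaw":1,"x":0,"y":0,"z":0.2,"spin":0},{"jaw":1,"x":0,"y":0,"z":0.1,"spin":0},{"jaw":1,"x":0,"y":0,"z":0.1,"spin":0},{"jaw":1,"x":0,"y":0,"z":0,"spin":0},{"jaw":1,"x":0,"y":0,"z":0,"spin":0}]'
python3 -m creep '[{"jaw":1,"x":0,"y":0,"z":0.1,"spin":0},{"jaw":1,"x":0,"y":0,"z":0.1,"spin":0},{"jaw":1,"x":0,"y":0,"z":0,"spin":0},{"jaw":1,"x":0,"y":0,"z":0,"spin":0}]'
```

```text
time: 30.15
ee_pos: [0.5209, 0.0082, 0.1653]
orientation: [0.822, 0.57, -0.0, -0.0]
contact_force: [-0.4, -0.1, -0.8]
finger_gap: 0.0168
time: 30.55
ee_pos: [0.5214, 0.0083, 0.1649]
orientation: [0.822, 0.57, 0.0, 0.0]
contact_force: [-3.2, -0.0, 5.9]
finger_gap: 0.0163
```

```bash

python3 -m creep '[{"jaw":1,"x":0,"y":0,"z":-0.1,"spin":0},{"jaw":1,"x":0,"y":0,"z":0,"spin":0},{"jaw":0.5,"x":0,"y":0,"z":0,"spin":0},{"jaw":0.4,"x":0,"y":0,"z":0,"spin":0},{"jaw":0.2,"x":0,"y":0,"z":0,"spin":0},{"jaw":-0.5,"x":0,"y":0,"z":0,"spin":0},{"jaw":-1,"x":0,"y":0,"z":0,"spin":0},{"jaw":-1,"x":0,"y":0,"z":0,"spin":0},{"jaw":-1,"x":0,"y":0,"z":0,"spin":0}]'
python3 -m creep '[{"jaw":-1,"x":0,"y":0,"z":-1,"spin":0},{"jaw":-1,"x":0,"y":0,"z":-2,"spin":0},{"jaw":-1,"x":0,"y":0,"z":-3,"spin":0},{"jaw":-1,"x":0,"y":0,"z":-3,"spin":0},{"jaw":-1,"x":0,"y":0,"z":-3,"spin":0},{"jaw":-1,"x":0,"y":0,"z":-3,"spin":0},{"jaw":-1,"x":0,"y":0,"z":-2,"spin":0},{"jaw":-1,"x":0,"y":0,"z":-1,"spin":0},{"jaw":-1,"x":0,"y":0,"z":0,"spin":0},{"jaw":-1,"x":0,"y":0,"z":0,"spin":0}]'
python3 - <<'E'
from h import *
st();C=cam("wrist");w=r.snapshot("wrist")
for n,z in(("brush",.1),("dish",.022)):
  for d in r.regions_of("wrist",n)[:2]: print(n,round(d["p"],2),d["rect"],rect(C,d["region"],z))
a=r.snapshot("scene");cv2.imwrite("pics/s7.png",a)
V=np.hstack([cv2.resize(a[140:300,150:390],(480,320),interpolation=3),cv2.resize(w,(320,240)) if 0 else cv2.copyMakeBorder(cv2.resize(w,(320,240)),0,80,0,0,0)]);cv2.imwrite("pics/v7.png",V)
E
```

```text
time: 31.45
ee_pos: [0.5209, 0.0082, 0.1643]
orientation: [0.822, 0.57, -0.0, 0.0]
contact_force: [-0.2, -0.6, 1.0]
finger_gap: 0.0852
time: 32.45
ee_pos: [0.5206, 0.0083, 0.3434]
orientation: [0.822, 0.57, -0.0, -0.0]
contact_force: [0.3, 0.5, -0.6]
finger_gap: 0.0857
t 32.45 p [0.5206 0.0083 0.3434] xang 69.5 tilt [-0.001  0.    -1.   ] F [ 0.3  0.5 -0.6] gap 0.0857
brush 0.74 [333.0, 63.7, 417.3, 118.9] (array([631.1,  46.4]), array([52.5, 78.3]), 51.8)
dish 0.75 [232.2, 113.4, 319.8, 200.5] (array([516.6,   8.2]), array([105., 108.]), 71.8)
```

View pics/v7.png

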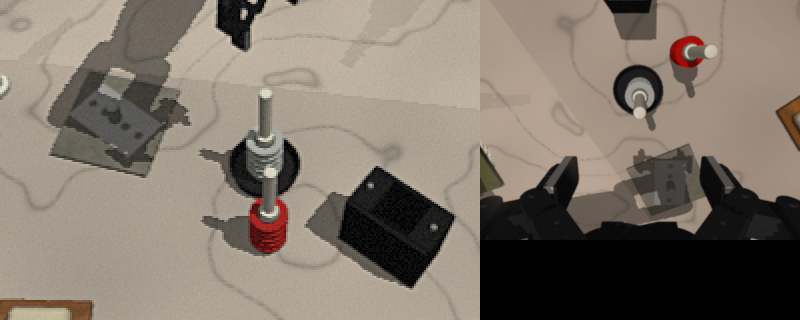

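The white brush stands upright in the dish (crop (265,150)), the plate lies on the slab (115,120) and the holder is in place. Handing in.

```bash
python3 -c "
from workcell import r
print(r.sign_off(), r.sense()['time'])"
```

```text
the job is handed in; nothing more can be done
the job is handed in; nothing more can be done
```

I laid the cover plate on the slab, scrubbed the well with the white brush, stood the brush back in its dish and handed the job in at about 32.5 s.

- **Cover:** it lies flat, knob up, and let go. A wrist picture taken after release put it within about 1 mm of the slab's centre, and in the last picture it is still there.
- **Strokes:** I counted four down-and-up strokes, one more than needed. From the arm's pose, the brush tip came within about 8 mm of the well's floor each time. It was drawn up to about 90 mm above the floor, and on the last stroke fully out.
- **Brush:** in the last pictures it stands upright in the dish. I released it about 4 mm from the dish centre as the wrist camera saw it. The network missed the white brush in the last wrist picture and reported only the red look-alike, so that check rests on the picture and the release pose.
- **Dish centre:** the cameras disagreed by up to 9 mm, well inside the 35 mm allowed.
- **Holder:** it looks unmoved, and its two pins re-measured within about 4 mm of the first position. I took that reading after the plate was lifted but before scrubbing, and afterwards checked it only by eye.
- **Bystanders:** I planned the paths clear of the dispenser, the electric toothbrush and the tumbler, and the force readings showed no contact away from the placings. I did not re-measure them at the end.

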